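# Tighten a boxed-in gland nut with an open-ended spanner

### The job

Pull the spanner out of its sleeve by the head, lay it flat on the worktop and let go, then take it again by the end of its handle and use it to tighten the hexagon nut in the gas-line box clockwise (seen from above) until it comes to its stop. The cheeks of the box leave the handle only a short swing, so lift the spanner off and reseat it for another stroke as often as needed. Turn the nut only with the spanner, do not push the weighing bottle, the timer or the stopper about, and leave the spanner lying flat on the worktop when done.

Things in the scene. Friction and masses are not known exactly. Their poses are not given: they have to be found in the camera images.
- spanner: Loose steel open-ended spanner, about 0.2 kg. Origin: midway between the jaws, on its underside. +x points out of the open mouth, the handle runs to -x, z up. Jaw gap 38.8 mm in y; jaws from x = -26 to +20 mm, back of the mouth at x = -23, head 67 wide, 12 thick, ending at x = -62. Steel neck 20 wide (y), 14 thick (z); from x = -110 to -237 a straight grip 22 wide, z 0 to 24.
- spanner_end (a point): Tip of the spanner's handle, 237 mm behind the spanner's origin, 12 mm above its underside.
- sleeve: Low aluminium sleeve fixed to the worktop, holding the spanner's handle. Origin: its middle, on the worktop. 160 mm long in x, 40 wide, 35 high; foot tabs to y = +-38, 8 high. Cavity 32 wide, 32 high, no floor: the spanner slides on the worktop. Open only at +x (see sleeve_mouth). Spanner and sleeve start with the same x direction.
- sleeve_mouth (a point): Middle of the sleeve's open end, 80 mm along +x from its origin, on the worktop. At the start the spanner's head and about 35 mm of steel neck stick out of it (spanner origin about 95 mm out); it must come out about 145 mm along the sleeve's +x to be free.
- gas_box: Grey metal box fixed to the worktop, open to -x (front) and top. Origin: on the worktop under the nut's axis. Base 28 mm high, x -50 to +58, y -74 to +74. Cheeks: inner faces y = +-66, 8 thick, same x span; back wall at x = +50; walls up to z = 115. The spanner handle sticks out in front; the cheeks' front ends stop it about 0.80 rad either side of the box's x axis. Low pipe on the +y cheek, to y = +110.
- nut_top (a point): Centre of the flat top of the nut's hexagon, 52 mm above the worktop. Brass hexagon, 36 mm across flats, z 34 to 52; above it a cone (radius 18 to 10) to z = 66 and a stud (radius 7) to z = 72. Round seat under the nut, 56 across, top at z = 34: the spanner may rest and slide on it.
- nut (a joint): Turn of the nut, rad: 0 = tight at its hard stop, negative = loose, grows clockwise seen from above (starts 1.4 to 1.7 short). Does not rise or sink; stays put; 0.6 N m turns it. Jaws fit (1.4 mm a side, about 0.16 rad play either way before they bite) when spanner yaw - gas_box yaw = -0.384 - joint value + any multiple of 1.047. Tightening decreases the spanner's yaw.
- weigh_bottle: Bystander: small stoppered glass weighing bottle, 39 mm across, 65 high, between sleeve and box, behind; origin at the centre of its underside.
- timer_b: Bystander: small bench timer, 89x62 mm, 30 high, behind the sleeve; origin at the centre of its underside.
- stopper_b: Bystander: grey rubber stopper standing upright, 28 mm across, 30 high, beyond the sleeve's shut end; origin at the centre of its underside.
Mind the look-alikes: they are no part of the job. Of the things that look like the sleeve, the larger one is meant.

How it is judged (in metres and radians):
On the way:
1. the spanner has been pulled right out of the sleeve and lies flat on the worktop, let go, with the nut still loose (horizontal distance between spanner_end and sleeve above 0.08 m and height (world z) of spanner below 0.02 m and angle between spanner's own z axis and vertical below 0.12 rad and contact force between the fingers and spanner below 0.1 N and linear speed of spanner below 0.02 m/s and value of joint nut below -1.2 rad), for 0.2 s.
At the end, for the whole second after the job is handed in: The nut is within 0.12 rad (7 degrees) of its stop, and the spanner is released, at rest and lying flat on the worktop (underside less than 20 mm up, tilted less than 0.12 rad) (value of joint nut above -0.12 rad and height (world z) of spanner below 0.02 m and angle between spanner's own z axis and vertical below 0.12 rad and linear speed of spanner below 0.02 m/s and angular speed of spanner below 0.1 rad/s); the robot touches nothing.
It fails at once if the fingers press on the nut (over 1 N) (contact force between the fingers and nut above 1 N).
It fails at once if the weighing bottle, timer or stopper is moved more than 40 mm or tipped over (distance of any of weigh_bottle, timer_b, stopper_b from where it was at the start of the episode above 0.04 m or angle between any of weigh_bottle, stopper_b's own z axis and vertical above 0.5 rad).
It also fails if it takes over 72 s, if anything falls off the work surface, if the arm or the gripper's body presses on something with over 40 N, if the wrist force passes 120 N, or if a joint passes its speed limit or range.

### The arm

A 6-joint arm with a two-finger parallel gripper is mounted at the origin on a cart in front of the work surface, level with it; the furniture and walls round the work are solid. World frame = base frame: x ahead of the robot, y to its left, z up, the work surface at z = 0. Lengths are in m, angles in degrees, forces in N, time in s.
With the tool pointing down it reaches from about 0.325 to 0.85 m from the base axis. Payload 15.5 kg.
Tool frame: the origin (TCP) lies at the very end of the fingers, on their centre line; the grasp point (between the pads) lies arm.grip_depth behind it (arm.grip_depth is the distance from the TCP to the grasp point, in m); z points along the fingers, y is the direction in which the jaws open and shut (so a half turn about z gives the same grasp; the last joint's range is limited). The gripper opens to 91 mm and grips with 3 to 60 N. Pads are 32 mm wide; open, the fingers measure 118 mm over their backs; the gripper's body (76 mm by 178 mm) begins 60 mm behind the grasp point.
Start: joints at [69.758, 28.281, 77.091, -0, 74.628, -5.472], TCP at [0.159, 0.604, 0.214] pointing down, gripper open.
Joint ranges: [-166.48, 166.48], [-47.26, 123.95], [12.59, 153.08], [-70.14, 250.14], [6.76, 159.57], [-176.63, 176.63]. Speed limits (degrees/s): [108.29, 108.29, 147.25, 172.46, 172.46, 172.46].

### API

Orientations are given as a 3x3 rotation matrix whose columns are the frame's x, y, z axes.
In Python, from rig import arm gives the robot as it stands. Calls block until the motion is done:
- arm.move_to(position, orientation): joint-space move of the TCP to a pose.
- arm.move_l(position, orientation=None, feed=0.15): straight line of the TCP; orientation=None keeps the orientation; feed is the mean speed in m/s.
- arm.move_joints(angles): joint-space move.
- arm.grip(opening): finger opening in m; the grip force is fixed at half the most; returns when the fingers have stopped.
- arm.sleep(seconds).
- arm.solve_ik(position, orientation): joint angles nearest the present ones, or None.
- arm.snapshot(name): name is "scene" or "top" or "wrist"; returns the picture (420x560x3 uint8, red, green, blue); there is no depth.
- arm.get_calibration(name): a dict with "intrinsics" (3x3 intrinsics, pixels), "k1" (the pictures are not rectified: a ray, as slopes to the right and down, at radius r is drawn at 1 + k1 r^2 times it, then the intrinsics apply), "cam_to_world" (4x4, takes a point from camera to world coordinates). Camera axes: x right, y down, z forward; pixel columns grow to the right and rows downward; lengths in m; the calibration is good to about 2 mm. A picture is of the moment at which its call begins: read the wrist's pose just before it. get_calibration takes no time and is no camera call; for the wrist camera it gives the pose at the moment of the call.
A pose or a line that the arm cannot do raises arm.Unreachable and nothing moves.
- arm.sign_off(): hands the job in, once; it reports no verdict.
Readings, each from a call of its own:
- arm.current_t(): time.
- arm.current_joint_positions(): joint angles.
- arm.current_dq(): joint speeds.
- arm.current_tau(): joint torques, N m.
- arm.current_ee_pos(): TCP position.
- arm.current_tool_rot(): TCP orientation.
- arm.current_force(): force on the tool from outside, world axes, zero at the start.
- arm.current_torque(): the same for the moment, N m.
- arm.current_width(): finger opening in m.
Only numpy, scipy, OpenCV 4.12 (cv2) and the standard library are available. Lean on these libraries where they do the work, as an engineer would, in place of code of your own. Each camera call takes 0.05 s, during which the arm holds its last target. There are 200 camera calls.

## Working session

There is one attempt and no reset: what is moved stays moved. The work goes in short steps, each a Python script; the robot and the scene stay as the last script left them, time stands still between calls to the robot, and variables do not carry over. Pictures are saved under pics/ and viewed, about 8 in all and at most 12, crops included, and the job is handed in when it is done.

```bash
ls; mkdir -p pics; python3 - <<'E'
from rig import arm
import cv2,numpy as np
for n in("scene","top"):
    im=arm.snapshot(n); cv2.imwrite(f"pics/{n}0.png",im[:,:,::-1])
    c=arm.get_calibration(n); print(n,np.round(c["intrinsics"],1).tolist(),c["k1"],np.round(c["cam_to_world"],3).tolist())
print(arm.grip_depth,arm.current_t(),arm.current_tool_rot())
a=cv2.imread("pics/scene0.png");b=cv2.imread("pics/top0.png")
E
```

```text
pics
scene [[464.0, 0.0, 286.1], [0.0, 464.0, 209.4], [0.0, 0.0, 1.0]] -0.021864562977636334 [[0.847, -0.251, 0.468, -0.111], [-0.531, -0.401, 0.746, -0.76], [0.0, -0.881, -0.473, 0.736], [0.0, 0.0, 0.0, 1.0]]
top [[540.7, 0.0, 264.7], [0.0, 540.7, 213.1], [0.0, 0.0, 1.0]] -0.20307058308951367 [[-0.005, -0.983, 0.186, 0.281], [-1.0, 0.003, -0.01, 0.318], [0.009, -0.186, -0.983, 1.61], [0.0, 0.0, 0.0, 1.0]]
0.0188 0.1 [[-9.66959511e-01  2.54929724e-01 -3.73431475e-04]
 [ 2.54929970e-01  9.66959051e-01 -9.51158421e-04]
 [ 1.18614390e-04 -1.01493056e-03 -9.99999478e-01]]
```

View pics/top0.png

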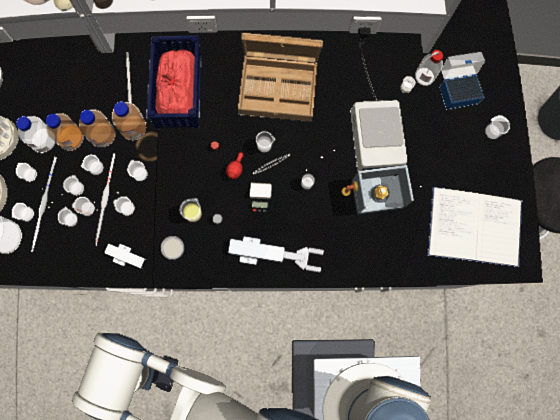

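View pics/scene0.png

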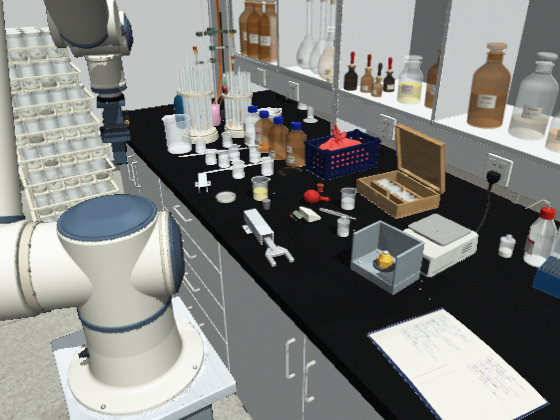

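The top view shows the sleeve at about (255,250) with the spanner head to its right at (308,258). The box is at (383,190) with the brass nut at (381,191). The timer is at (260,197), the bottle at (307,181), and the decoy sleeve at (125,255). The scene view agrees: nut (385,260), spanner (280,250). Next I'll get rough positions and close wrist views.

```bash
cat > h.py <<'E'
from rig import arm
import cv2,numpy as np
def rays(cal,px):
    K=np.array(cal["intrinsics"]);T=np.array(cal["cam_to_world"])
    d=(np.atleast_2d(px).astype(float)-K[:2,2])/[K[0,0],K[1,1]]
    u=d.copy()
    for _ in range(20): u=d/(1+cal["k1"]*(u**2).sum(1,keepdims=True))
    return T[:3,3],np.c_[u,np.ones(len(u))]@T[:3,:3].T
def plane(cal,px,z):
    o,d=rays(cal,px); return o+d*((z-o[2])/d[:,2])[:,None]
def tri(obs):
    A=np.zeros((3,3));b=np.zeros(3);L=[]
    for cal,p in obs:
        o,d=rays(cal,p);d=d[0]/np.linalg.norm(d[0]);P=np.eye(3)-np.outer(d,d);A+=P;b+=P@o;L.append((o,P))
    x=np.linalg.solve(A,b);return x,[np.linalg.norm(P@(x-o))*1e3 for o,P in L]
def R(yaw): # tool down, tool x along world yaw
    c,s=np.cos(yaw),np.sin(yaw);return np.array([[c,s,0],[s,-c,0],[0,0,-1.]])
def snap(name,f):
    c=arm.get_calibration(name);im=arm.snapshot(name)[:,:,::-1].copy();cv2.imwrite(f,im);return c,im
E
python3 - <<'E'
from h import *
np.set_printoptions(precision=4,suppress=True)
c=arm.get_calibration("top");s=arm.get_calibration("scene")
for n,p,z in[("nut",(381,191),.07),("sleeveend",(230,246),.035),("jaw",(320,258),.012),("head",(300,256),.012),("edge",(300,288),0),("boxFL",(361,211),.115),("boxFR",(411,206),.115),("bottle",(307,181),.065),("timer",(260,195),.03),("backleft",(357,172),.115),("stop",(217,218),.03)]: print(n,plane(c,p,z))
print(tri([(c,(381,190)),(s,(385,256))]))
w=arm.get_calibration("wrist");T=np.array(w["cam_to_world"]);Rt=arm.current_tool_rot();print("wristcam in tool",Rt.T@(T[:3,3]-arm.current_ee_pos()),Rt.T@T[:3,:3],w["intrinsics"],w["k1"])
E
```

```text
nut [[ 0.6369 -0.0422  0.07  ]]
sleeveend [[0.4801 0.4038 0.035 ]]
jaw [[0.446  0.1375 0.012 ]]
head [[0.4523 0.197  0.012 ]]
edge [[0.358  0.1975 0.    ]]
boxFL [[0.5681 0.029  0.115 ]]
boxFR [[ 0.5824 -0.1179  0.115 ]]
bottle [[0.6683 0.1767 0.065 ]]
timer [[0.6341 0.3153 0.03  ]]
backleft [[0.6826 0.036  0.115 ]]
stop [[0.5645 0.4433 0.03  ]]
(array([ 0.6422, -0.0448,  0.058 ]), [np.float64(0.61049893928036), np.float64(0.6104989392804389)])
wristcam in tool [ 0.0773  0.0002 -0.171 ] [[-0.0001 -0.9615 -0.2749]
 [ 1.      0.     -0.0006]
 [ 0.0006 -0.2749  0.9615]] [[317.9853   0.     282.8149]
 [  0.     317.9853 211.3181]
 [  0.       0.       1.    ]] 0.02374534171700413
```

```bash
python3 - <<'E'
from h import *
import pickle
V={}
for k,p in {"sp1":(.47,.26,.24),"sp2":(.47,.13,.24),"n1":(.63,.02,.24),"n2":(.63,-.11,.24)}.items():
    arm.move_to(p,R(np.pi)); V[k]=snap("wrist",f"pics/{k}.png")
pickle.dump(V,open("V.pkl","wb"))
cv2.imwrite("pics/m1.png",np.hstack([cv2.resize(V[k][1],(400,300)) for k in("sp1","sp2")]))
im=np.vstack([np.hstack([cv2.resize(V[k][1],(400,300)) for k in q]) for q in(("sp1","sp2"),("n1","n2"))]);cv2.imwrite("pics/m.png",im);print(arm.current_t())
E
```

```text
3.9667
```

View pics/m.png

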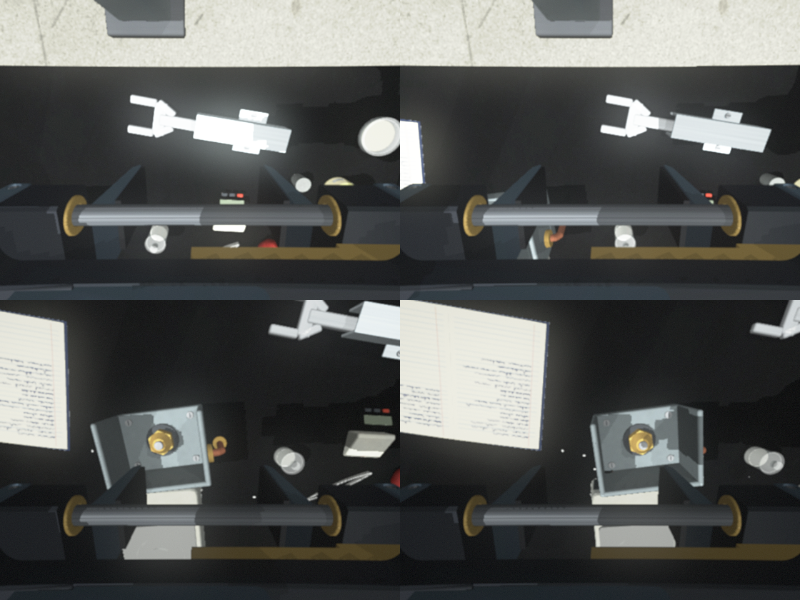

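The wrist views show the spanner and sleeve fully in sp1 and sp2 (jaw tips at about 130,100 and 130,132 in the half view). They show the brass nut in n1 (160,441) and n2 (642,441), with the box opening towards the robot. I'll zoom in to pick features.

```bash
python3 - <<'E'
from h import *
a=cv2.imread("pics/sp1.png")[125:220,170:420];b=cv2.imread("pics/sp2.png")[125:220,275:525]
i1=cv2.resize(np.vstack([a,b]),None,fx=3.1,fy=3.1,interpolation=cv2.INTER_CUBIC)
for i in range(0,250,50): 
    for r in (0,95): cv2.putText(i1,str(i),(int(i*3.1),int(r*3.1)+10),0,.35,(0,255,0)); cv2.line(i1,(int(i*3.1),int(r*3.1)),(int(i*3.1),int(r*3.1)+4),(0,255,0))
cv2.imwrite("pics/z1.png",i1)
a=cv2.imread("pics/n1.png")[135:280,120:310];b=cv2.imread("pics/n2.png")[135:280,260:450]
cv2.imwrite("pics/z2.png",cv2.resize(np.hstack([a,b]),None,fx=2.1,fy=2.1*1,interpolation=cv2.INTER_CUBIC))
def brass(im):
    h=cv2.cvtColor(im,cv2.COLOR_BGR2HSV);return cv2.inRange(h,(15,90,50),(32,255,255))
for k in("n1","n2"):
    im=cv2.imread(f"pics/{k}.png");m=brass(im);n,l,s,c=cv2.connectedComponentsWithStats(m)
    for i in range(1,n):
        if s[i,4]>80: print(k,s[i],c[i])
E
```

```text
n1 [207 182  36  35 763] [225.35648755 197.76408912]
n1 [290 190  29  38 433] [301.54272517 205.1778291 ]
n1 [ 88 273  33  58 930] [100.62258065 302.04193548]
n1 [446 273  33  58 912] [465.30372807 302.0252193 ]
n1 [ 269  341  291   24 5173] [425.24047941 353.44964237]
n2 [320 181  35  35 770] [335.86753247 197.17922078]
n2 [ 88 273  33  58 937] [100.59338314 302.0565635 ]
n2 [446 273  33  58 905] [465.27513812 302.23756906]
n2 [ 267  341  293   24 4874] [427.38777185 353.57775954]
```

View pics/z1.png

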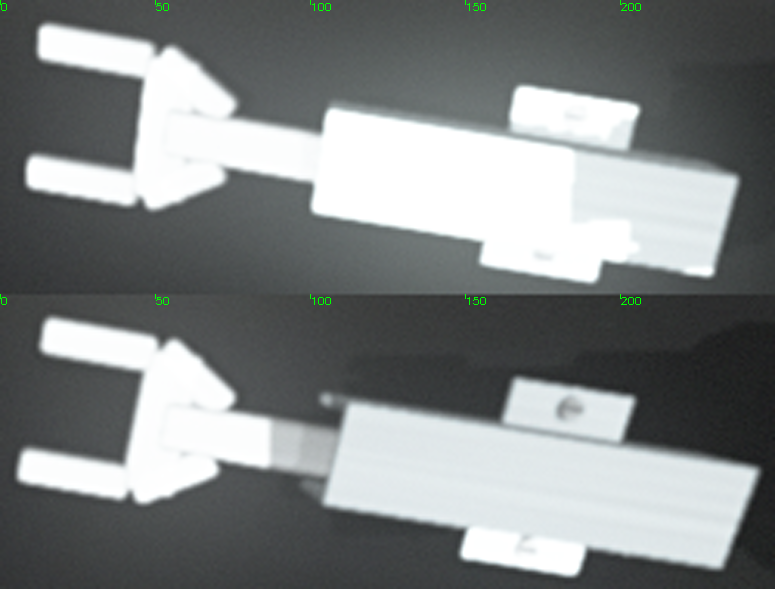

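View pics/z2.png

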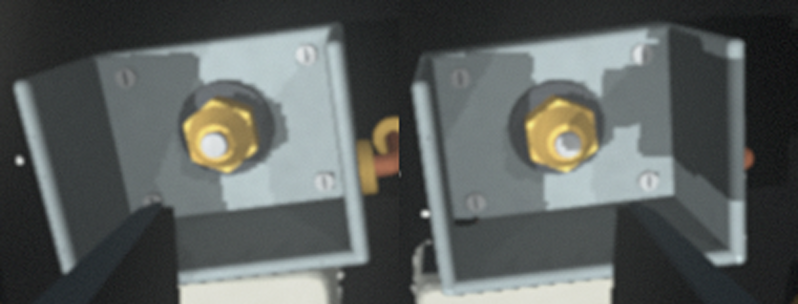

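```bash
python3 - <<'E'
from h import *
import pickle
np.set_printoptions(precision=4,suppress=True)
V=pickle.load(open("V.pkl","rb"));C={k:V[k][0] for k in V}
f1=lambda x,y:(x/3.1+170,y/3.1+125); f2=lambda x,y:(x/3.1+275,(y-294.5)/3.1+125)
P={}
for n,a,b in[("tipR",(39,42),(42,335)),("tipL",(28,172),(21,465)),("slNearA",(330,108),(345,402)),("slNearB",(313,213),(325,503)),("slFarA",(738,177),(760,470)),("slFarB",(713,273),(722,568))]:
    P[n],e=tri([(C["sp1"],f1(*a)),(C["sp2"],f2(*b))]);print(n,P[n],e)
n=(P["slNearA"]+P["slNearB"])/2;f=(P["slFarA"]+P["slFarB"])/2;d=n-f;print("sleeve len",np.linalg.norm(d),"yaw",np.arctan2(d[1],d[0]),"mouth",n)
t=(P["tipR"]+P["tipL"])/2;e=t-n;print("tip->mouth",np.linalg.norm(e[:2]),np.arctan2(e[1],e[0]),"tip",t)
g1=lambda x,y:(x/2.1+120,y/2.1+135); g2=lambda x,y:((x-399)/2.1+260,y/2.1+135)
print("stud",tri([(C["n1"],g1(213,144)),(C["n2"],g2(569,142))]))
for nm,a,b in[("wallL front top",(335,33),(737,45)),("L back",(360,258),(737,260)),("R front",(22,87),(420,85)),("R back",(67,268),(450,285)),("screw1",(126,78),(460,78)),("screw2",(306,55),(641,55)),("screw4",(325,181),(649,181)),("screw3",(153,202),(476,202))]: print(nm,*tri([(C["n1"],g1(*a)),(C["n2"],g2(*b))]))
for k in("n1","n2"):
    im=V[k][1];h=cv2.cvtColor(im,cv2.COLOR_BGR2HSV);m=cv2.inRange(h,(15,90,50),(32,255,255));n_,l,s,c=cv2.connectedComponentsWithStats(m)
    i=[i for i in range(1,n_) if abs(c[i][1]-197.5)<3][0];p=np.argwhere(l==i)[:,::-1]
    hull=cv2.convexHull(p.astype(np.int32))[:,0]
    w=plane(C[k],hull,.052)[:,:2]
    def width(a): q=w@[np.cos(a),np.sin(a)];return np.ptp(q)
    A=np.radians(np.arange(-30,30,2)); F=[sum(width(a+j*np.pi/3) for j in range(3)) for a in A]
    print(k,"hull centre",(w.max(0)+w.min(0))/2);print(np.round(np.array([[width(a+j*np.pi/3)*1e3 for j in range(3)] for a in A]).mean(1),1), "min normal at",np.degrees(A[np.argmin(F)]),"max",np.degrees(A[np.argmax(F)]))
E
```

```text
tipR [0.4141 0.137  0.0083] [np.float64(0.20605944878637555), np.float64(0.2060594487863589)]
tipL [0.466  0.1285 0.0104] [np.float64(0.17229065209218927), np.float64(0.1722906520919954)]
slNearA [0.4379 0.2529 0.0295] [np.float64(0.2438160849244332), np.float64(0.24381608492449364)]
slNearB [0.4766 0.2463 0.0373] [np.float64(0.5873985204517008), np.float64(0.5873985204516775)]
slFarA [0.4635 0.4094 0.0365] [np.float64(0.24347691160059054), np.float64(0.24347691160047133)]
slFarB [0.503  0.4051 0.0334] [np.float64(0.4561747278371231), np.float64(0.45617472783717017)]
sleeve len 0.15977932985385962 yaw -1.7341147787901376 mouth [0.4573 0.2496 0.0334]
tip->mouth 0.11810717690488717 -1.716721941505039 tip [0.4401 0.1327 0.0093]
stud (array([ 0.6394, -0.0463,  0.0736]), [np.float64(0.392916239957659), np.float64(0.392916239957654)])
wallL front top [0.582  0.0177 0.1135] [np.float64(2.797604578428775), np.float64(2.797604578428719)]
L back [0.6868 0.0297 0.1137] [np.float64(0.5794871555112913), np.float64(0.5794871555115586)]
R front [ 0.6029 -0.122   0.1133] [np.float64(0.49673510419719
[... 252 characters left out ...]
 0.0288] [np.float64(0.1909545774283549), np.float64(0.19095457742823113)]
screw4 [0.6741 0.0108 0.0301] [np.float64(0.18993428628246922), np.float64(0.18993428628262435)]
screw3 [ 0.6869 -0.0925  0.0315] [np.float64(0.18546374736828947), np.float64(0.185463747368224)]
n1 hull centre [ 0.6402 -0.0467]
[40.  39.6 39.3 38.9 38.5 38.4 38.5 38.8 39.3 39.7 40.  40.3 40.6 40.8
 41.  41.2 41.4 41.6 41.7 41.8 41.8 41.8 41.8 41.7 41.6 41.4 41.2 41.
 40.7 40.3] min normal at -20.0 max 10.0
n2 hull centre [ 0.6393 -0.047 ]
[40.  39.6 39.3 38.9 38.7 38.5 38.7 39.1 39.4 39.8 40.2 40.6 40.9 41.1
 41.3 41.5 41.7 41.8 41.9 42.  42.  42.  41.9 41.8 41.7 41.5 41.3 41.1
 40.8 40.4] min normal at -20.0 max 10.0
```

Measurements:
- Sleeve: yaw ≈ -1.73, length 160 mm, which checks.
- Spanner: origin ≈ (.443,.152), 98 mm out, which checks.
- Nut: (.6396,-.0466), stud top 73.6 mm, which checks.
- Box: yaw ≈ 0.125.
- Hexagon: fits the spanner at yaw ≈ 10°, which means q ≈ -1.48.

Now I'll pull the spanner out.

```bash
python3 - <<'E'
from h import *
np.set_printoptions(precision=4,suppress=True)
y=-1.728;d=np.array([np.cos(y),np.sin(y),0]);o=np.array([.4433,.1524,0])
Rt=R(y+np.pi); g=o-.005*d
arm.move_to(g+[0,0,.08],Rt);arm.move_l(g+[0,0,.004],feed=.1)
arm.grip(.05);print("w",arm.current_width(),arm.current_force())
for k in(.05,.10,.15,.19):
    arm.move_l(g+k*d+[0,0,.004],feed=.1);print(k,arm.current_width(),arm.current_force())
arm.grip(.09);arm.move_l(g+.19*d+[0,0,.1],feed=.2);arm.sleep(.25)
arm.move_to(np.array([.47,.10,.24]),R(np.pi));snap("wrist","pics/a1.png")
import pickle
V={"a":snap("wrist","pics/a1.png")}
arm.move_to(np.array([.47,-.03,.24]),R(np.pi));V["b"]=snap("wrist","pics/a2.png");pickle.dump(V,open("W.pkl","wb"))
cv2.imwrite("pics/am.png",cv2.resize(np.vstack([V["a"][1][90:240,150:550],V["b"][1][90:240,150:550]]),None,fx=2,fy=2,interpolation=cv2.INTER_CUBIC))
print(arm.current_t(),arm.current_joint_positions())
E
```

```text
w 0.06651825842487012 [-0.6026 -0.8945  5.7624]
0.05 0.06671767079228742 [-0.356  -5.1622  9.189 ]
0.1 0.06636078154863062 [-0.6775 -4.6662  7.237 ]
0.15 0.06635140809808067 [-0.8676 -4.3874  6.8016]
0.19 0.06664406192598 [-1.0411 -4.4822  7.3888]
13.3583 [ -10.9276   14.2135   95.8505    0.0159   69.9542 -100.8761]
```

View pics/am.png

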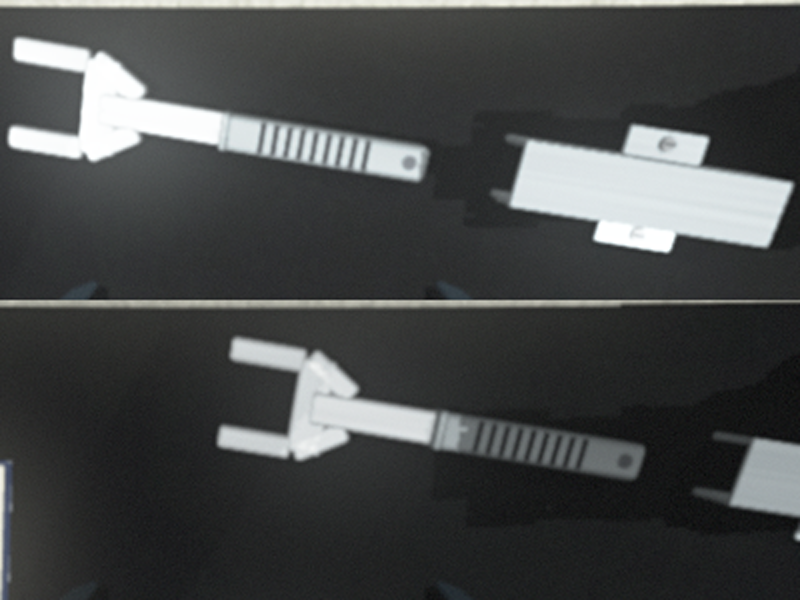

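The spanner lies free of the sleeve: in view a the tips are at (15,50) and (9,137) and the handle end at (425,164). Measuring it now.

```bash
python3 - <<'E'
from h import *
import pickle
np.set_printoptions(precision=4,suppress=True)
V=pickle.load(open("W.pkl","rb"));a,b=V["a"][0],V["b"][0]
fa=lambda x,y:(x/2+150,y/2+90); fb=lambda x,y:(x/2+150,(y-300)/2+90)
P={}
for n,p,q in[("t1",(15,50),(231,349)),("t2",(9,137),(219,438)),("e1",(429,148),(644,447)),("e2",(422,180),(637,478)),("hole",(408,162),(625,461)),("j",(222,131),(438,431))]:
    P[n],e=tri([(a,fa(*p)),(b,fb(*q))]);print(n,P[n],e)
t=(P["t1"]+P["t2"])/2;e=(P["e1"]+P["e2"])/2;d=t-e;print("len",np.linalg.norm(d[:2]),"yaw",np.arctan2(d[1],d[0]),"pred origin",np.array([.4433,.1524])+.19*np.array([np.cos(-1.728),np.sin(-1.728)]),"o from tip",t[:2]-.02*d[:2]/np.linalg.norm(d[:2]),"o from end",e[:2]+.237*d[:2]/np.linalg.norm(d[:2]))
for yaw in(1.42,):
  pass
for p,yw in[((.44,.12,.1),81),((.47,-.07,.2),190),((.47,-.07,.06),147),((.50,-.15,.06),222)]: print(p,yw,arm.solve_ik(p,R(np.radians(yw))))
E
```

```text
t1 [ 0.386  -0.0516  0.0079] [np.float64(0.23339071493591743), np.float64(0.2333907149360195)]
t2 [ 0.4382 -0.0598  0.0115] [np.float64(0.44906025460530324), np.float64(0.449060254605282)]
e1 [0.4441 0.1995 0.0194] [np.float64(0.24011432141348132), np.float64(0.24011432141341307)]
e2 [0.4625 0.1952 0.0248] [np.float64(0.1275193645535482), np.float64(0.12751936455348875)]
hole [0.4516 0.1857 0.026 ] [np.float64(0.19889280378864752), np.float64(0.19889280378874566)]
j [0.4333 0.0732 0.0228] [np.float64(0.356068788450532), np.float64(0.3560687884506463)]
len 0.25636358546497695 yaw -1.732299512488269 pred origin [ 0.4136 -0.0353] o from tip [ 0.4153 -0.0359] o from end [ 0.4152 -0.0366]
(0.44, 0.12, 0.1) 81 [  7.7461  24.5927 107.9016  -0.      47.5057  16.7461]
(0.47, -0.07, 0.2) 190 [ -15.6764   17.2577   98.6239   -0.       64.1184 -115.6764]
(0.47, -0.07, 0.06) 147 [-15.6764  29.7737 107.3622  -0.      42.864  -72.6764]
(0.5, -0.15, 0.06) 222 [ -23.2552   32.2449  100.8437   -0.       46.9114 -155.2552]
```

```bash
cat >> h.py <<'E'
G=.165
NUT=np.array([.6396,-.0466,0])
def tcp(o,yaw,z,back=0.): # TCP for spanner origin o, yaw, underside z
    d=np.array([np.cos(yaw),np.sin(yaw),0]);return o-(G+back)*d+[0,0,z+.002],R(yaw+np.pi)
E
python3 - <<'E'
from h import *
np.set_printoptions(precision=3,suppress=True)
o=np.array([.4152,-.0362,0]);y=-1.731
p,r=tcp(o,y,.09);arm.move_to(p,r)
p,r=tcp(o,y,.0);arm.move_l(p,r,feed=.1)
arm.grip(.01);print(arm.current_width(),arm.current_force(),arm.current_torque())
p,r=tcp(o,y,.15);arm.move_l(p,r,feed=.15);print(arm.current_width(),arm.current_force(),arm.current_torque())
p,r=tcp(NUT,np.radians(10),.14,.001);arm.move_to(p,r);arm.sleep(.2)
print(arm.current_width(),arm.current_force(),arm.current_torque(),arm.current_t())
c,s=snap("scene","pics/s2.png");c,t=snap("top","pics/t2.png")
cv2.imwrite("pics/h.png",np.vstack([cv2.resize(s[170:320,230:430],(800,600))[:300*1+300],])[:600])
cv2.imwrite("pics/h.png",np.hstack([cv2.resize(s[170:320,240:440],(440,330)),cv2.resize(t[150:280,310:450],(355,330))]))
E
```

```text
0.021559194191791087 [-0.537 -0.47   0.055] [-0.133  0.102 -0.06 ]
0.021962977460411023 [ 0.056  0.748 -1.39 ] [ 0.024  0.017 -0.006]
0.021960765188749856 [-0.422 -0.885 -2.434] [-0.013  0.165  0.013] 20.7583
```

View pics/h.png

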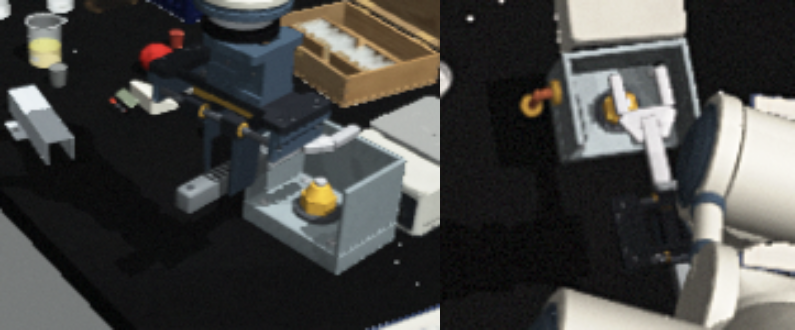

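```bash
python3 - <<'E'
from h import *
np.set_printoptions(precision=4,suppress=True)
t=arm.get_calibration("top");s=arm.get_calibration("scene")
L=(378.2,179.6);Rr=(397.1,176.8)
print(plane(t,[L,Rr],.152).round(4).tolist());print(tri([(t,Rr),(s,(401.4,229.1))]))
y=np.radians(10);d=np.array([np.cos(y),np.sin(y)]);n=np.array([-d[1],d[0]])
o=NUT[:2]-.001*d;print("expect L,R tip centre",o+.02*d+.0265*n,o+.02*d-.0265*n)
print(arm.current_ee_pos(),arm.current_tool_rot().round(4).tolist())
im=cv2.imread("pics/s2.png")[205:260,300:425];cv2.imwrite("pics/h2.png",cv2.resize(im,None,fx=6.2,fy=6.2,interpolation=cv2.INTER_CUBIC))
E
```

```text
[[0.6508, -0.0166, 0.152], [0.6591, -0.0716, 0.152]]
(array([ 0.6595, -0.0722,  0.1477]), [np.float64(0.8264473235098727), np.float64(0.8264473235098271)])
expect L,R tip centre [ 0.6537 -0.0172] [ 0.6629 -0.0694]
[ 0.4761 -0.0753  0.142 ] [[-0.9848, -0.1736, -0.0001], [-0.1736, 0.9848, 0.0], [0.0001, 0.0001, -1.0]]
```

View pics/h2.png

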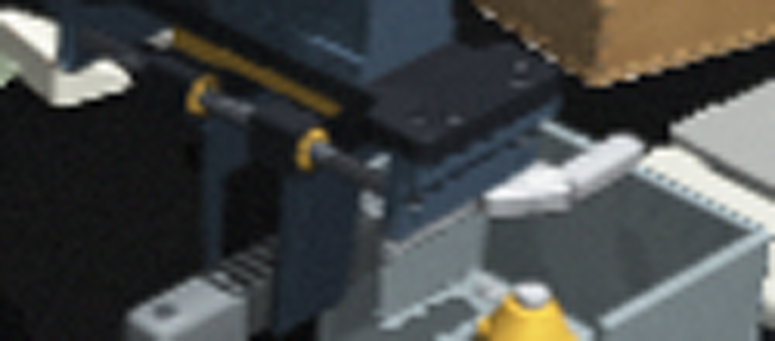

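The spanner is level to about 4 mm and sits over the nut. Now I'll lower it with force checks.

```bash
python3 - <<'E'
from h import *
np.set_printoptions(precision=2,suppress=True)
for z in(.09,.07,.06,.054,.048,.042):
    p,r=tcp(NUT,np.radians(10),z,.001);arm.move_l(p,r,feed=.08);f=arm.current_force();print(z,f,arm.current_torque(),arm.current_ee_pos()[2])
    if abs(f[2]+2)>8 or np.hypot(*f[:2])>8: print("stop");break
print(arm.current_t())
E
```

```text
0.09 [ 0.85 -0.05 -1.29] [-0.02  0.15 -0.02] 0.09224550302599233
0.07 [ 0.06 -0.05 -1.11] [-0.04  0.11  0.01] 0.07203769074016915
0.06 [-0.15  0.33 -1.35] [-0.01  0.12  0.05] 0.06202441113965691
0.054 [ 0.57  1.56 -1.92] [0.05 0.16 0.  ] 0.05586327508817633
0.048 [-0.26  0.05 -1.81] [0.03 0.12 0.06] 0.0496707810058592
0.042 [ 0.25 -1.02 -1.71] [0.02 0.14 0.03] 0.04365632774672913
23.0583
```

```bash
cat >> h.py <<'E'
def stroke(y0,y1,z,step=6,lim=25,back=.001):
    n=max(1,int(np.ceil(abs(y1-y0)/step)))
    for y in np.linspace(y0,y1,n+1)[1:]:
        p,r=tcp(NUT,np.radians(y),z,back);arm.move_l(p,r,feed=.12)
        f=arm.current_force();t=np.array([-np.sin(np.radians(y)),np.cos(np.radians(y)),0])
        M=arm.current_torque()
        print(round(y,1),"tan %.1f rad %.1f z %.1f Mz %.2f"%(f@t,f[:2]@[t[1],-t[0]],f[2],M[2]))
        if np.hypot(*f[:2])>lim or abs(f[2])>15: print("STOP");break
    return y
E
python3 - <<'E'
from h import *
stroke(10,-33,.042,6)
print(arm.current_t(),arm.current_width()); c,s=snap("scene","pics/s3.png")
c,t=snap("top","pics/t3.png")
cv2.imwrite("pics/k.png",np.hstack([cv2.resize(s[190:320,280:440],(440,358)),cv2.resize(t[150:280,310:440],(358,358))]))
E
```

```text
4.6 tan -1.0 rad 0.2 z -1.5 Mz -0.01
-0.8 tan -0.5 rad 0.2 z -1.8 Mz 0.05
-6.1 tan -0.2 rad 1.0 z -0.1 Mz 0.16
-11.5 tan -0.1 rad 1.3 z -0.6 Mz 0.26
-16.9 tan 0.1 rad 0.2 z -1.5 Mz 0.36
-22.2 tan -0.5 rad 0.2 z -0.7 Mz 0.34
-27.6 tan 1.1 rad -0.0 z -0.8 Mz 0.33
-33.0 tan 1.2 rad -0.4 z -0.4 Mz 0.47
25.325 0.022170034217647516
```

View pics/k.png

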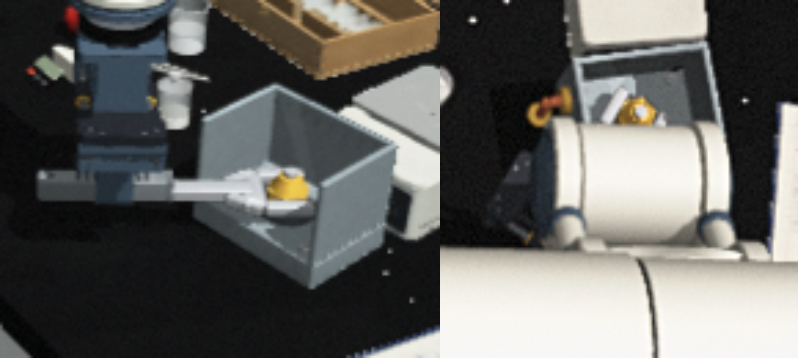

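The spanner is round the nut (scene crop 290,190), level, and the turning moment showed in the readings. Next I'll lift it off, reseat at about 36° and make the second stroke.

```bash
python3 - <<'E'
from h import *
np.set_printoptions(precision=2,suppress=True)
p,r=tcp(NUT,np.radians(-24),.042,.001);arm.move_l(p,r,feed=.12)
p,r=tcp(NUT,np.radians(-24),.09,.001);arm.move_l(p,r,feed=.12);print(arm.current_force(),arm.current_torque())
for y in(-4,16,36): p,r=tcp(NUT,np.radians(y),.09,.001);arm.move_l(p,r,feed=.15)
ok=True
for z in(.07,.06,.054,.048,.042):
    p,r=tcp(NUT,np.radians(36),z,.001);arm.move_l(p,r,feed=.08);f=arm.current_force();print(z,f,arm.current_torque())
    if abs(f[2]+2)>8 or np.hypot(*f[:2])>8: ok=False;print("stop");break
if ok: 
    y=stroke(36,-18,.042,6)
print(arm.current_t(),arm.current_width())
E
```

```text
[-0.44  0.2  -2.45] [ 0.02  0.08 -0.  ]
0.07 [-0.1  -0.24 -0.71] [0.02 0.14 0.04]
0.06 [ 0.06  0.58 -2.  ] [-0.03  0.16 -0.07]
0.054 [-0.53 -0.12 -1.03] [-0.04  0.09 -0.01]
0.048 [-1.57  0.23 -1.45] [0.   0.15 0.01]
0.042 [-0.39 -0.13 -0.97] [-0.02  0.15 -0.03]
30.0 tan -1.7 rad -2.5 z -1.7 Mz -0.21
24.0 tan -0.3 rad -0.0 z -2.1 Mz -0.22
18.0 tan 0.2 rad 0.3 z -0.6 Mz -0.08
12.0 tan -1.4 rad -0.7 z -2.1 Mz -0.05
6.0 tan -0.0 rad 0.2 z -1.9 Mz 0.10
0.0 tan 0.5 rad 0.4 z -1.3 Mz 0.09
-6.0 tan -1.5 rad -0.1 z -2.2 Mz 0.07
-12.0 tan -0.7 rad -0.2 z -2.2 Mz 0.17
-18.0 tan 0.9 rad 0.4 z -1.6 Mz 0.19
32.0 0.02199820875330338
```

```bash
python3 - <<'E'
from h import *
y=stroke(-18,-36,.042,2,lim=14)
print(arm.current_t(),arm.current_width())
E
```

```text
-20.0 tan 0.1 rad 0.6 z -1.9 Mz 0.40
-22.0 tan -1.3 rad 0.9 z -1.5 Mz 0.34
-24.0 tan -0.8 rad 1.2 z -1.4 Mz 0.30
-26.0 tan -0.2 rad 1.5 z -2.5 Mz 0.25
-28.0 tan -1.1 rad 2.2 z -2.7 Mz 0.22
-30.0 tan -0.6 rad 1.9 z -1.4 Mz 0.25
-32.0 tan -0.7 rad 2.3 z -2.0 Mz 0.21
-34.0 tan -1.0 rad 1.4 z -1.6 Mz 0.27
-36.0 tan 1.3 rad -0.8 z -0.4 Mz 0.27
34.25 0.021634103586842472
```

No stop was felt where I expected it (-24°). I'll lift off and look at the nut.

```bash
python3 - <<'E'
from h import *
np.set_printoptions(precision=4,suppress=True)
p,r=tcp(NUT,np.radians(-27),.042,.001);arm.move_l(p,r,feed=.12)
p,r=tcp(NUT,np.radians(-27),.20,.001);arm.move_l(p,r,feed=.2)
for k,q in{"r1":(.63,.02,.24),"r2":(.63,-.11,.24)}.items():
    arm.move_to(q,R(np.pi));c,im=snap("wrist",f"pics/{k}.png")
    h=cv2.cvtColor(im,cv2.COLOR_BGR2HSV);m=cv2.inRange(h,(15,90,50),(32,255,255));n_,l,s,ce=cv2.connectedComponentsWithStats(m)
    i=[i for i in range(1,n_) if abs(ce[i][1]-197.5)<6 and s[i,4]>500][0];P=np.argwhere(l==i)[:,::-1]
    w=plane(c,cv2.convexHull(P.astype(np.int32))[:,0],.052)[:,:2]
    A=np.radians(np.arange(-30,30,2)); F=np.array([[np.ptp(w@[np.cos(a+j*np.pi/3),np.sin(a+j*np.pi/3)]) for j in range(3)] for a in A]).mean(1)
    print(k,s[i],(w.max(0)+w.min(0))/2,"min",np.degrees(A[F.argmin()]),(F*1e3).round(1))
    if k=="r1":a=im[135:280,120:310]
    else:a=np.hstack([a,im[135:280,260:450]])
cv2.imwrite("pics/r.png",cv2.resize(a,None,fx=2.1,fy=2.1,interpolation=cv2.INTER_CUBIC));print(arm.current_t(),arm.current_width())
E
```

```text
r1 [208 183  36  35 778] [ 0.6402 -0.0464] min 16.0 [41.1 41.4 41.6 41.8 41.9 42.  42.1 42.  42.  42.  41.9 41.8 41.6 41.3
 41.1 40.7 40.5 40.3 40.1 39.8 39.5 39.2 38.9 38.7 38.9 39.3 39.6 40.
 40.3 40.7]
r2 [320 182  36  35 771] [ 0.6398 -0.0472] min 16.0 [40.7 40.9 41.2 41.4 41.6 41.7 41.8 41.9 41.9 41.9 41.9 41.8 41.7 41.5
 41.3 41.1 40.8 40.6 40.3 39.9 39.6 39.2 38.8 38.6 38.6 38.9 39.4 39.8
 40.2 40.5]
36.8667 0.021884800569252506
```

View pics/r.png

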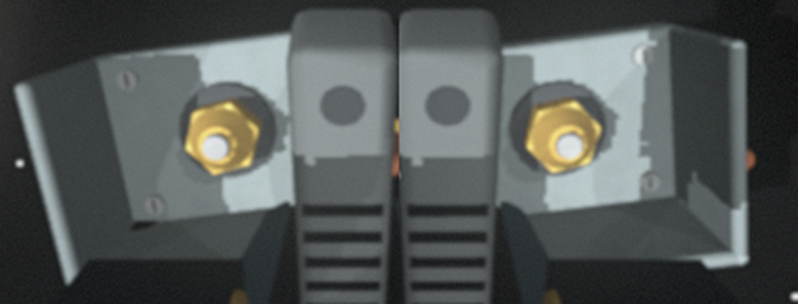

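```bash
python3 - <<'E'
from h import *
np.set_printoptions(precision=4,suppress=True)
c=arm.get_calibration("wrist");T=arm.current_ee_pos();Rt=arm.current_tool_rot()
# r2 view (current pose): hole and end edge, on handle top z=tcp-.002+.024
for n,x,y in[("hole",447-399,105),("endL",412-399,10),("mid end",449-399,10),("L far",406-399,150),("L near",410-399,30),("R",490-399,30),("Rfar",496-399,150)]:
    q=plane(c,(x/2.1+260,y/2.1+135),T[2]+.022)[0];print(n,(Rt.T@(q-T))*1e3)
im=cv2.imread("pics/r2.png")
cv2.imwrite("pics/r3.png",im[100:420,200:400].repeat(2,0).repeat(2,1)[:600])
E
```

```text
hole [ 47.6637   0.0399 -21.9688]
endL [ 68.686   -7.5887 -21.9581]
mid end [ 68.6878   0.4761 -21.9549]
L far [ 37.0956  -9.4391 -21.9795]
L near [ 64.3997  -8.0921 -21.9611]
R [ 64.3985   9.4905 -21.9541]
Rfar [ 37.0961  11.3674 -21.9712]
```

```bash
python3 - <<'E'
from h import *
c,s=snap("scene","pics/s4.png"); w=cv2.imread("pics/r2.png")
cv2.imwrite("pics/q.png",np.hstack([cv2.resize(s[120:270,300:460],None,fx=2.8,fy=2.8,interpolation=cv2.INTER_CUBIC),cv2.resize(w[100:350,200:404],(343,420))]))
E
```

```text
(no output)
```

View pics/q.png

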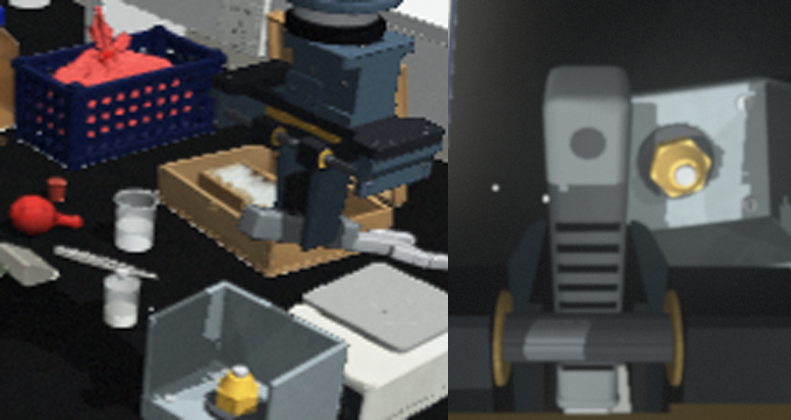

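The head has pitched about 20° down in the grip (scene crop: handle end 245,225, head 448,262), so the second stroke may have ended disengaged. The nut flats now fit yaw -13.5° mod 60°, which means q ≈ -0.02 or ≈ -1.07. I'll lay the spanner flat, regrasp it nearer its centre of mass, and seat it at 46.5°. A stroke from there settles both cases.

```bash
python3 - <<'E'
from h import *
np.set_printoptions(precision=4,suppress=True)
o=np.array([.4152,-.0362,0]);y=-1.731;t0=arm.current_t()
p,r=tcp(o,y,.238);arm.move_to(p,r)
p,r=tcp(o,y,.05);arm.move_l(p,r,feed=.2)
p,r=tcp(o,y,.001);arm.move_l(p,r,feed=.1);print(arm.current_force(),arm.current_torque())
arm.grip(.06);arm.move_l(p+[0,0,.12],r,feed=.25)
arm.move_to(np.array([.47,.10,.24]),R(np.pi));c,im=snap("wrist","pics/b1.png")
def meas(im):
    g=cv2.cvtColor(im,cv2.COLOR_BGR2GRAY);m=cv2.inRange(g,75,255);m[:,:150]=0;m[:97]=0;m[235:]=0
    n,l,s,ce=cv2.connectedComponentsWithStats(m)
    i=max([i for i in range(1,n) if ce[i][0]<330],key=lambda i:s[i,4]);w=plane(c,np.argwhere(l==i)[:,::-1],.015)[:,:2]
    u=np.linalg.svd(w-w.mean(0),full_matrices=False)[2][0];u*=-np.sign(u[1])
    e=w@u;return s[i],w.mean(0),np.arctan2(u[1],u[0]),e.max()-w.mean(0)@u,e.min()-w.mean(0)@u
print(meas(cv2.imread("pics/a1.png")));print(meas(im),arm.current_t()-t0,arm.current_t())
E
```

```text
[-0.0474  0.0441 -1.5253] [ 0.0059  0.0526 -0.0338]
(array([  150,    97,   215,    92, 10443], dtype=int32), array([0.4184, 0.036 ]), np.float64(-1.7840117999941516), np.float64(0.09991950449834122), np.float64(-0.16817362088912852))
(array([  150,    97,   213,    93, 10685], dtype=int32), array([0.4191, 0.0336]), np.float64(-1.7749499914699376), np.float64(0.09736841724765513), np.float64(-0.16812870119348575)) 6.725000000000001 43.6417
```

```bash
python3 - <<'E'
from h import *
np.set_printoptions(precision=4,suppress=True)
c=arm.get_calibration("wrist")
for th in(90,110,130):
  for f in("a1","b1"):
    g=cv2.cvtColor(cv2.imread(f"pics/{f}.png"),cv2.COLOR_BGR2GRAY);m=cv2.inRange(g,th,255);m=cv2.morphologyEx(m,cv2.MORPH_CLOSE,np.ones((3,3)));m[:97]=0;m[235:]=0
    n,l,s,ce=cv2.connectedComponentsWithStats(m)
    i=max([i for i in range(1,n) if ce[i][0]<330],key=lambda i:s[i,4]);w=plane(c,np.argwhere(l==i)[:,::-1],.015)[:,:2]
    u=np.linalg.svd(w-w.mean(0),full_matrices=False)[2][0];u*=-np.sign(u[1]);e=w@u
    print(th,f,s[i],w.mean(0),np.arctan2(u[1],u[0]).round(4),e.max().round(4),e.min().round(4))
d=[cv2.imread(f"pics/{f}.png")[90:240,150:550] for f in("a1","b1")]
cv2.imwrite("pics/ab.png",cv2.resize(np.vstack(d),None,fx=2,fy=2))
E
```

```text
90 a1 [ 153  107  212   74 5706] [0.4267 0.0503] -1.7609 -0.0231 -0.2818
90 b1 [ 151  104  212   77 6081] [0.4264 0.0457] -1.7597 -0.0194 -0.2792
110 a1 [ 154  108  210   73 5108] [0.4286 0.0525] -1.7507 -0.0192 -0.277
110 b1 [ 152  109  210   72 5093] [0.4293 0.05  ] -1.7435 -0.0143 -0.2722
130 a1 [ 154  108  210   73 4873] [0.4287 0.0523] -1.7501 -0.0192 -0.2761
130 b1 [ 152  110  210   70 4892] [0.4295 0.05  ] -1.743 -0.014 -0.2717
```

View pics/ab.png

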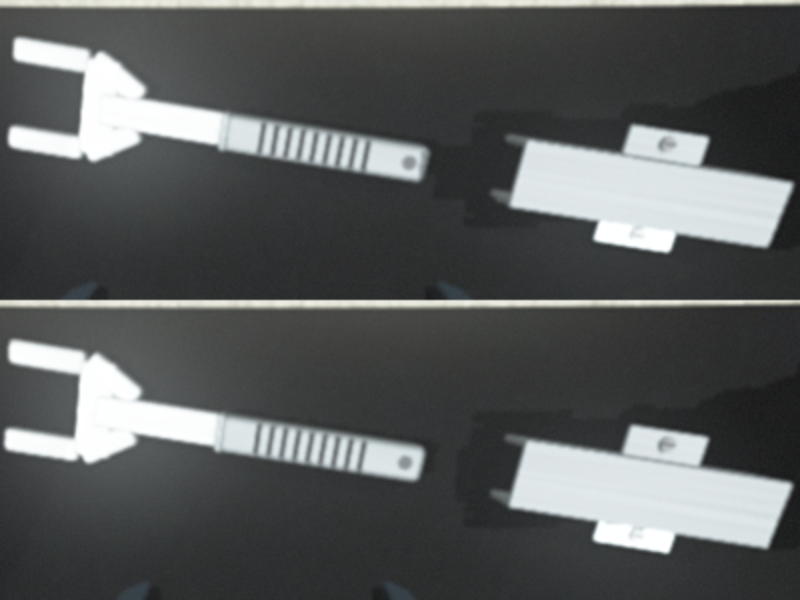

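```bash
sed -i 's/^G=.*/G=.132/' h.py; python3 - <<'E'
from h import *
np.set_printoptions(precision=2,suppress=True)
o=np.array([.4166,-.0386,0]);y=-1.724
p,r=tcp(o,y,.06);arm.move_to(p,r)
p,r=tcp(o,y,.0);arm.move_l(p,r,feed=.12)
arm.grip(.01);print(arm.current_width())
p,r=tcp(o,y,.15);arm.move_l(p,r,feed=.25);print(arm.current_torque())
Y=46.5
p,r=tcp(NUT,np.radians(Y),.14,.001);arm.move_to(p,r);c,s=snap("scene","pics/s5.png");snap("top","pics/t5.png")
ok=True
for z in(.075,.06,.05,.039):
    p,r=tcp(NUT,np.radians(Y),z,.001);arm.move_l(p,r,feed=.1);f=arm.current_force();print(z,f,arm.current_torque())
    if abs(f[2]+2)>8 or np.hypot(*f[:2])>8: ok=False;print("stop");break
if ok: stroke(Y,30.5,.039,2,lim=10)
print(arm.current_t(),arm.current_width(),arm.current_joint_positions())
E
```

```text
0.022078478323255067
[-0.01  0.06 -0.03]
0.075 [ 0.44 -0.15 -1.36] [ 0.06  0.11 -0.  ]
0.06 [ 0.06  0.12 -0.63] [0.04 0.07 0.  ]
0.05 [ 0.08 -0.21 -1.82] [-0.01  0.11 -0.01]
0.039 [ 0.23 -0.41 -1.14] [ 0.03  0.14 -0.01]
44.5 tan -0.0 rad 0.4 z -0.8 Mz -0.05
42.5 tan -0.5 rad -0.6 z -0.8 Mz 0.03
40.5 tan 0.4 rad 0.3 z -1.4 Mz -0.06
38.5 tan 0.1 rad -0.8 z -1.2 Mz 0.03
36.5 tan -0.3 rad 0.2 z -0.9 Mz 0.01
34.5 tan 0.9 rad -0.6 z -2.3 Mz 0.05
32.5 tan -1.2 rad -2.4 z -1.5 Mz 0.09
30.5 tan -1.4 rad -0.9 z -2.2 Mz 0.11
53.6083 0.022013978211236577 [ -18.64   34.85   99.39   -0.01   45.74 -139.25]
```

```bash
python3 - <<'E'
from h import *
y=stroke(30.5,-20,.039,10.1,lim=12)
if y<-19: y=stroke(-20,-29,.039,3,lim=12)
print(arm.current_t(),arm.current_width());c,s=snap("scene","pics/s6.png");snap("top","pics/t6.png")
a=cv2.imread("pics/s5.png")[190:320,280:440]
cv2.imwrite("pics/y.png",np.hstack([cv2.resize(a,(400,325)),cv2.resize(s[190:320,280:440],(400,325))]))
E
```

```text
20.4 tan 0.4 rad 3.8 z -2.6 Mz -0.25
10.3 tan 3.5 rad 12.1 z -3.7 Mz -0.06
STOP
54.2917 0.021949776552152245
```

```bash
python3 - <<'E'
from h import *
y=stroke(10.3,-18,.039,5,lim=30)
if y<-17: y=stroke(-18,-27,.039,3,lim=20)
print(arm.current_t(),arm.current_width())
E
```

```text
5.6 tan 1.1 rad 2.6 z 2.2 Mz -0.32
0.9 tan -1.3 rad 0.3 z -1.3 Mz -0.13
-3.8 tan -0.3 rad 0.8 z -1.6 Mz 0.00
-8.6 tan -0.4 rad -0.0 z -0.7 Mz -0.01
-13.3 tan 0.1 rad 0.3 z -1.3 Mz -0.04
-18.0 tan 0.1 rad 0.1 z -1.4 Mz 0.02
-21.0 tan 1.0 rad -0.9 z -2.0 Mz 0.09
-24.0 tan 0.2 rad 0.3 z -3.1 Mz 0.10
-27.0 tan -1.6 rad -0.4 z -2.9 Mz 0.19
56.6417 0.02166755477379006
```

The slip pattern in stroke 3 (about 12 N near 10°, then free) suggests the nut is already at its stop. I'll measure the nut by code. If it hasn't moved from the tight angle, I'll lay the spanner down.

```bash
python3 - <<'E'
from h import *
np.set_printoptions(precision=4,suppress=True)
p,r=tcp(NUT,np.radians(-27),.17,.001);arm.move_l(p,r,feed=.25)
arm.move_to((.63,.02,.24),R(np.pi));c,im=snap("wrist","pics/u1.png")
h=cv2.cvtColor(im,cv2.COLOR_BGR2HSV);m=cv2.inRange(h,(15,90,50),(32,255,255));n_,l,s,ce=cv2.connectedComponentsWithStats(m)
I=[i for i in range(1,n_) if abs(ce[i][1]-197.5)<8 and abs(ce[i][0]-225)<12 and s[i,4]>300]
i=I[0];P=np.argwhere(l==i)[:,::-1];w=plane(c,cv2.convexHull(P.astype(np.int32))[:,0],.052)[:,:2]
A=np.radians(np.arange(-30,30,1)); F=np.array([[np.ptp(w@[np.cos(a+j*np.pi/3),np.sin(a+j*np.pi/3)]) for j in range(3)] for a in A]).mean(1)
mn=np.degrees(A[F.argmin()]);print(s[i],(w.max(0)+w.min(0))/2,"min",mn,F.min(),arm.current_t())
E
```

```text
[209 182  36  35 780] [ 0.6399 -0.0466] min 17.0 0.038327539042862575 57.9417
```

The nut hasn't moved: it fits at -13°, against -14.8° predicted for fully tight, so q ≈ -0.03. Laying the spanner down.

```bash
python3 - <<'E'
from h import *
o=np.array([.4166,-.0386,0]);y=-1.724
p,r=tcp(o,y,.238);arm.move_to(p,r)
p,r=tcp(o,y,.05);arm.move_l(p,r,feed=.25)
p,r=tcp(o,y,.001);arm.move_l(p,r,feed=.1);print(arm.current_force(),arm.current_torque())
arm.grip(.06);arm.move_l(p+[0,0,.12],r,feed=.25)
arm.move_to(np.array([.47,.10,.24]),R(np.pi));c,im=snap("wrist","pics/c1.png")
for f in("b1","c1"):
    g=cv2.cvtColor(cv2.imread(f"pics/{f}.png"),cv2.COLOR_BGR2GRAY);m=cv2.inRange(g,120,255);m=cv2.morphologyEx(m,cv2.MORPH_CLOSE,np.ones((3,3)));m[:97]=0;m[235:]=0
    n,l,s,ce=cv2.connectedComponentsWithStats(m)
    i=max([i for i in range(1,n) if ce[i][0]<330],key=lambda i:s[i,4]);w=plane(c,np.argwhere(l==i)[:,::-1],.015)[:,:2]
    u=np.linalg.svd(w-w.mean(0),full_matrices=False)[2][0];u*=-np.sign(u[1]);e=w@u
    print(f,s[i],w.mean(0),np.arctan2(u[1],u[0]),np.ptp(e))
print(arm.current_t(),arm.current_force())
E
```

```text
[-0.14864266 -0.06052814 -1.64839275] [ 0.00751612  0.05698448 -0.02737919]
b1 [ 152  109  210   72 4987] [0.42924469 0.04991515] -1.743823152853127 0.2578417680544633
c1 [ 152  111  211   70 4977] [0.43088689 0.05004558] -1.7366751945089183 0.2584257127858834
64.1667 [-0.89544983 -0.11383374 -1.03039272]
```

```bash
python3 -c "
from h import *
arm.sign_off()"
```

```text
the job is handed in; nothing more can be done
```

I handed the job in at about 64 s of robot time. The spanner is flat and released, but I inferred that the nut is tight and never clearly felt its stop.

**What I did:** I pulled the spanner out by the head, laid it flat and let go. I then took it by the handle, 165 mm behind its origin, and made two strokes on the nut, reseating in between. It had pitched about 20° head-down in the grip. I laid it flat, regripped it 132 mm behind its origin, made a third stroke to check the nut, and laid it down again.

**Last checks:**
- **Nut:** the flats fit a spanner at -13°, against about -14.8° predicted for fully tight, so the joint reads about -0.03 rad. The third stroke left the nut where it was.
- **Spanner:** the outline in the last wrist picture matches the earlier picture of it lying flat (258 mm long, same yaw).

**What disagrees or is uncertain:**
- **Stop not clearly felt:** on stroke 2 the hand passed the expected stop angle of -24° and reached -36° with little force. On stroke 3 it met about 12 N near 10°, then went free. The jaws evidently rode off the hexagon both times.
- **Nut angle repeats every 60°:** the picture alone would also fit a joint value near -1.07. I chose "tight" because stroke 1 stayed engaged to -33° and the final angle matches the stop. The low forces on stroke 2 leave some doubt.
- **Bystanders:** I kept clear of the weighing bottle, timer and stopper, but did not measure them again at the end.

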